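Key the sprung lock open and hold the bolt back

ROBOT

A 6-joint arm with a two-finger parallel gripper is mounted at the origin on a cart in front of the work surface, level with it; the furniture and walls round the work are solid. World frame = base frame: x ahead of the robot, y to its left, z up, the work surface at z = 0. Lengths are in m, angles in rad, forces in N, time in s.
With the tool pointing down it reaches from about 0.3 to 0.875 m from the base axis. Payload 6.4 kg.
Tool frame: the origin (TCP) lies at the very end of the fingers, on their centre line; the grasp point (between the pads) lies 19 mm behind it; z points along the fingers, y is the line along which they close (so a half turn about z gives the same grasp; the last joint's range is limited). The gripper opens to 88 mm and grips with 3 to 60 N. Pads are 18 mm wide; open, the fingers measure 123 mm over their backs; the gripper's body (75 mm by 187 mm) begins 45 mm behind the grasp point.
Start: joints at [0.905, 0.181, 1.607, -0, 1.354, -0.206], TCP at [0.255, 0.515, 0.239] pointing down, gripper open.
Joint ranges: [-2.99, 2.99], [-0.89, 2.07], [0.3, 2.58], [-1.14, 4.28], [0, 2.63], [-3.12, 3.12]. Speed limits (rad/s): [2.57, 2.57, 3.01, 3.14, 3.14, 3.14].

INTERFACE

Orientations are given as a unit quaternion [x, y, z, w].
In Python, from bench import robot gives the robot as it stands.
- The arm moves only by the tool step_arm, never from a script. Its argument "increments" is a list of rows, each a list of 7 numbers: the shift along the tool's x, y, z in a scale on which 1.0 is 500 mm, then the turn, a rotation vector about the tool's x, y, z in normalised numbers (1 is 90 degrees), then the opening, from 0 (shut) to 1 (fully open). A call has 1 to 8 rows; each row is the pose to reach, as a shift and turn from the pose commanded when the call began, along the tool's axes at that moment; what a row does not reach only later rows make up. A row lasts 1/10 s, in which the tool goes at most 50 mm and 8.59 degrees, less where a joint would pass 70% of its speed; a pose out of reach is approached as far as the arm can. A call with a gripper value outside its range is refused whole. The fingers move at their own pace and stop on an object; "squeeze" is the grip in N (left out, the last holds). Time passes only in rows, so rows that repeat a pose let the fingers close. It gives the time, the measured TCP pose, the force, the opening and the grip force at its end, in the units of the state.
- robot.state(): the state, without advancing time (a new reading comes with each control period).
- robot.capture(name): name is "scene" or "top"; returns a dict with "color" (384x512x3 uint8, blue, green, red), "fovy" (degrees; the focal length in pixels is half the picture's height over the tangent of half this angle, whatever the lens; pixels are square), "cx", "cy" (the principal point, pixels), "R" (3x3) and "t" (3): a world point X has camera coordinates R X + t. Camera axes: x right, y down, z forward; pixel columns grow to the right and rows downward; lengths in m; the calibration is good to about 2 mm. A picture is of the moment at which its call begins. There is no depth.
- robot.finish_job(): hands the job in; it is judged then, once.
The state is a dict: "time": time; "q": joint angles; "dq": joint speeds; "effort": joint torques, N m; "ee_pos": TCP position; "ee_rot": TCP orientation; "contact_force": force on the tool from outside, world axes, zero at the start; "moment": the same for the moment, N m; "gripper_width": finger opening in m; "grip_force": force on a finger pad.
Only numpy, scipy, OpenCV 4.12 (cv2) and the standard library are available. Lean on these libraries where they do the work, as an engineer would, in place of code of your own. Each camera call takes 0.05 s, during which the arm holds its last target. There are 200 camera calls.

TASK

The lock box on the bench has a sprung lock that keeps its bolt back only while the key is held turned. Turn the bar knob on the box clockwise until it clicks over and its cover has swung off the keyhole, take the key with the straight bar-shaped bow from the wooden rack (leave the round-bowed one and everything else where it is), and ease it into the keyhole, wiggling or pressing it past the sticky pins, until its collar sits on the face. Then turn the key a full quarter turn clockwise to its stop and finish still gripping it there, so that the bolt is held withdrawn: do not let go.

Things in the scene. Friction and masses are not known exactly. Their poses are not given: they have to be found in the camera images.
- lock_box: Grey steel lock box fixed to the bench, base 114 x 170 mm, 72 mm high (steel top face at z = 72 mm). Origin under its centre, z up. In its own x, y: keyhole at (-15, +30) mm, axis of the cover knob at (-15, -30) mm. A round steel bolt sticks out of its +y side at a height of 40 mm through a small staple. Its +y axis is within 0.3 rad of world +y.
- keyhole (a point): Centre of the keyhole on the top face (axes as the box's): a slot 25 mm along the box's y, 10 mm along its x, through a 6 mm face plate, with the plug's slot of 24 x 9 mm below. Hidden by the cover at first. The key turns only when its bit is wholly below the plate, in the last 2.5 mm before the collar sits on the face.
- pin_tops (a point): Point in the plug 11 mm below the face where the first sticky pin is met. The pins are met when the collar is still about 12 mm and 6 mm above the face: the first needs about 4 N of push, both together about 8 N; more if pushed fast. They only rub and do not push the key back.
- cover (a joint): Turn of the keyhole cover and its knob, one part: 0 covers the keyhole, grows clockwise seen from above to a stop at 1.05 rad (60 degrees), where the keyhole is free. An over-centre spring resists (about 0.2 N m at first) until 0.52 rad, then snaps it on to the stop; let go before that it snaps back.
- knob_grip (a point): Grip point in the middle of the black bar knob on the cover's axis, 25 mm above the top face; turns with the knob. The bar is 42 mm long along its y (towards the cover disc, 60 mm away), 12 mm thick along its x, from 9 to 35 mm above the face. Cover plate: top 5 mm over the face, disc 34 mm across.
- plug (a joint): Turn of the lock plug: 0 at rest (slot along the box's y), grows clockwise seen from above to a stop at 1.57 rad. A spring returns it (0.03 N m at the start, 0.13 N m at the stop). The key has about 0.1 rad of play in it, so the key must turn about 0.1 to 0.15 rad more. A quarter turn draws the bolt in by 18 mm.
- bar_key: Key to use: steel, about 90 g, upright in the rack, bow up. Origin on its axis under its round collar (28 mm across, 4 mm thick), z up. Bow: flat straight bar, 44 mm along y, 10 mm thick along x, 12 to 42 mm above the origin. Below: 8 mm round shaft to -8.5 mm, then the flat bit, 22 mm along y, 7 mm along x, down to -23 mm. Half a turn makes no difference to the fit.
- round_key: The other key, to be left alone: same size and material, but with a round disc bow 38 mm across, 10 mm thick. Its shaft is too short for this lock. The two keys may stand in either place of the rack.
- key_rack: Wooden rack fixed on the bench, 56 x 170 mm, 36 mm high, origin under its centre; the keys stand in two slots 45 mm either side of its centre along its y, collars resting on its top, bits 24 mm down in the slots. Key bows lie along the rack's y.
- spanner_14: Loose 162 mm steel spanner lying on the bench; leave alone.
- die_ring: Loose steel ring, 56 mm across, 24 mm high; leave alone.
- nut_m16: Loose steel hex nut, 24 mm; leave alone.
- brush: Loose flat brush with wooden handle, 200 mm; leave alone.
Things that resemble listed ones, but are neither listed nor needed, are in the scene too. What is shaped like the bar_key but orange or purple is not meant.

How it is judged:
On the way, in this order (a step that is already met when the one before it is completed fails the run):
1. the cover knob has clicked over and the keyhole is free (value of joint cover above 0.9 rad), for 0.2 s.
2. the bar key is lifted out of the rack (z of bar_key in the frame of key_rack above 0.055 m and contact force between the fingers and bar_key above 1 N), for 0.1 s.
3. the bar key is fully home in the lock, collar on the face (z of bar_key in the frame of keyhole below 0.0025 m and horizontal distance between bar_key and keyhole below 0.005 m and angle between bar_key's own z axis and vertical below 0.12 rad), for 0.1 s.
At the end, for the whole second after the job is handed in: The bar key is home in the keyhole (collar within 2.5 mm of the face, within 5 mm of the centre, upright within 0.12 rad) and gripped by the fingers with over 2 N, the plug is held turned by more than 1.35 rad, and the cover stands open (over 0.9 rad) (all of step 3 and value of joint plug above 1.35 rad and value of joint cover above 0.9 rad and contact force between the fingers and bar_key above 2 N); the arm keeps its last pose, push and grip.
It fails at once if the round-bowed key is taken or knocked out of its place (distance of round_key from where it was at the start of the episode above 0.015 m).
It fails at once if the spanner is disturbed (distance of spanner_14 from where it was at the start of the episode above 0.03 m).
It fails at once if the steel ring is disturbed (distance of die_ring from where it was at the start of the episode above 0.03 m).
It fails at once if the nut is disturbed (distance of nut_m16 from where it was at the start of the episode above 0.03 m).
It fails at once if the brush is disturbed (distance of brush from where it was at the start of the episode above 0.03 m).
It also fails if it takes over 67 s, if anything falls off the work surface, if the arm or the gripper's body presses on something with over 40 N, if the wrist force passes 120 N, or if a joint passes its speed limit or range.

## Working session

There is one attempt and no reset: what is moved stays moved. The work goes in short steps, Python scripts to look and compute and a tool call to move; the robot and the scene stay as the last step left them, time stands still between calls to the robot, and variables do not carry over. Pictures are saved under pics/ and viewed, at most 10 in all, crops included, and the job is handed in when it is done.

Besides the shell and the picture viewer there is one more tool, called after "Emit:" by a JSON object that holds its "fn" and its "kwargs", one argument or row to a line. step_arm: Moves the arm, as the interface text tells. Its arguments: {"type":"object","properties":{"increments":{"type":"array"},"squeeze":{"type":"number"}},"required":["increments"]}

```bash
mkdir -p pics
cat > h.py <<'E'
import numpy as np, cv2
from bench import robot
from scipy.spatial.transform import Rotation as Ro
def cap(n,f=None):
    c=robot.capture(n); c['f']=c['color'].shape[0]/2/np.tan(np.radians(c['fovy'])/2)
    if f: cv2.imwrite('pics/'+f,c['color'])
    return c
def ray(c,u,v,z):
    R=np.array(c['R']);t=np.array(c['t']); d=R.T@np.array([(u-c['cx'])/c['f'],(v-c['cy'])/c['f'],1]); o=-R.T@t
    return o+d*(z-o[2])/d[2]
def proj(c,X):
    p=np.array(c['R'])@np.array(X)+np.array(c['t']); return c['f']*p[0]/p[2]+c['cx'],c['f']*p[1]/p[2]+c['cy']
E
python3 - <<'E'
from h import *
a=cap('scene','s0.png');b=cap('top','t0.png')
for c in(a,b): print(c['fovy'],c['cx'],c['cy'],-np.array(c['R']).T@c['t'])
s=robot.state();print(s['time'],s['ee_pos'],s['ee_rot'],Ro.from_quat(s['ee_rot']).as_matrix().round(3).tolist())
E
```

```text
42.749911511910405 248.69932549197318 195.15657867896462 [-0.24452387 -1.24728985  0.69904639]
45.949864114498155 254.14756710324292 197.49822576112595 [ 0.26751994 -0.11795566  1.20797312]
0.1 [0.25485991 0.51492585 0.23792042] [ 2.27869709e-01  9.73691342e-01 -6.82764851e-04 -3.15213898e-04] [[-0.896, 0.444, -0.001], [0.444, 0.896, -0.001], [0.0, -0.001, -1.0]]
```

View pics/s0.png

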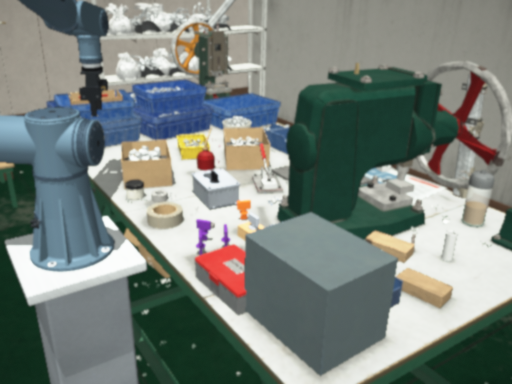

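View pics/t0.png

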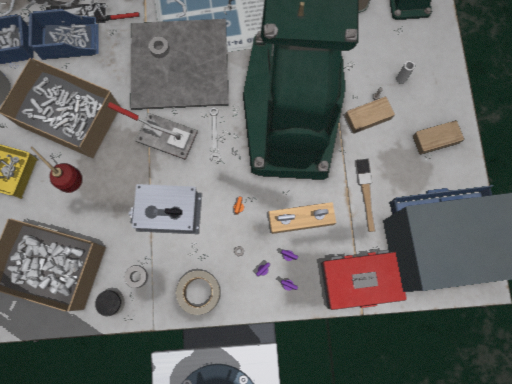

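The top view shows the lock box at about (165,207), with its dark knob and cover, and the wooden rack at (301,217) holding two steel keys at (286,217) and (320,212). The purple and orange key-like things are decoys. The grey box hides the rack in the scene view. I'll enlarge the top view.

Run:
```python
from h import *
ims=[cap('top')['color'].astype(float) for _ in range(4)]
m=np.mean(ims,0).astype(np.uint8); cv2.imwrite('pics/mean.png',m)
a=cv2.resize(m[195:240,262:342],(800,450),interpolation=cv2.INTER_CUBIC)
b=cv2.resize(m[178:238,125:205],(800,600),interpolation=cv2.INTER_CUBIC)
cv2.imwrite('pics/rack.png',a);cv2.imwrite('pics/box.png',b)
```

```text
(no output)
```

View pics/rack.png

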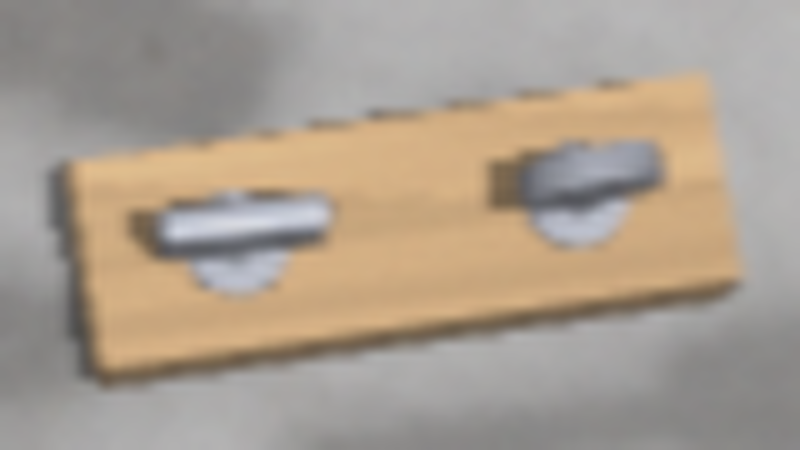

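View pics/box.png

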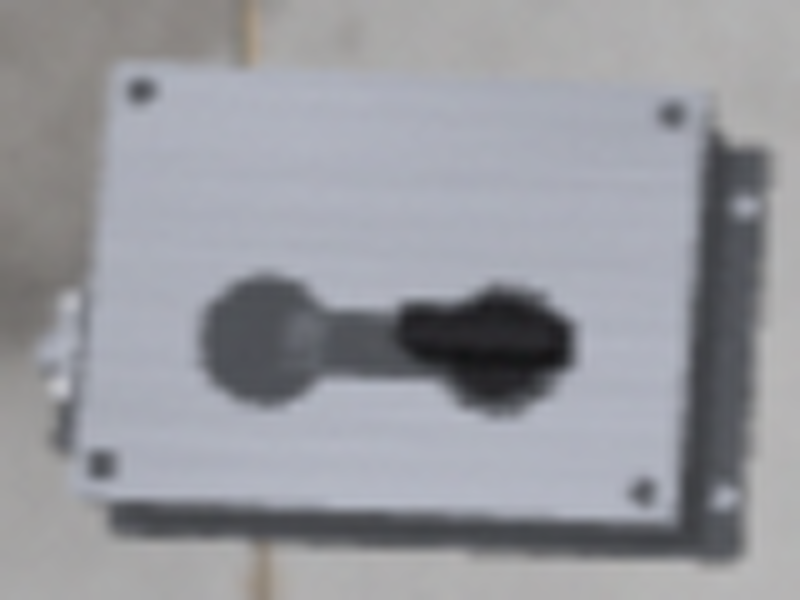

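Rack crop: the left key, at pixel (286,217), has a straight, flat, bright bar bow about 17 px (44 mm) long. The right key, at (320,212), has a shorter, curved, shaded bow, so it is the round one. The left key is the one meant. Box crop: the top face corners are clear, the cover disc is at (151,212) and the knob at (174,212).

Run:
```python
from h import *
c=cap('top'); m=cv2.imread('pics/mean.png')
u=lambda p,o:((p[0]+.5)/10-.5+o[0],(p[1]+.5)/10-.5+o[1])
def big(mask,o,s=1):
    n=cv2.findContours(mask,0,2)[0]; return max(n,key=cv2.contourArea)
# rack
up=cv2.resize(m[195:240,262:342],None,fx=10,fy=10,interpolation=cv2.INTER_CUBIC)
hsv=cv2.cvtColor(up,cv2.COLOR_BGR2HSV)
k=cv2.morphologyEx(((hsv[...,1]>70)&(hsv[...,2]>110)).astype(np.uint8),3,np.ones((15,15)))
r=cv2.minAreaRect(big(k,0)); print(r)
def W(pts,o,z): return np.array([ray(c,*u(p,o),z)[:2] for p in pts])
def desc(n,w):
    e=[w[1]-w[0],w[2]-w[1]]; L=sorted(e,key=np.linalg.norm)
    d=L[1]*np.sign(L[1][1]); print(n,'ctr',w.mean(0).round(4),'dims',[np.linalg.norm(x).round(4) for x in L],'yaw(y axis)',np.arctan2(-d[0],d[1]).round(4))
O=(262,195)
desc('rack mask',W(cv2.boxPoints(r),O,.036)); desc('rack eye',W([(68,160),(712,75),(742,283),(100,378)],O,.036))
g=((hsv[...,1]<60)&(hsv[...,2]>130)).astype(np.uint8); g[:,:130]=0;g[:,360:]=0;g[:180]=0;g[320:]=0
g2=g.copy()
for nm,p in (('barL',(158,228)),('barR',(330,213))): print(nm,W([p],O,.078))
print('bar ctr z78',W([(244,222)],O,.078),'collar ctr z40',W([(240,247)],O,.040))
print('round ctr z78',W([(592,170)],O,.078))
B=(125,178)
desc('box eye',W([(113,65),(710,95),(680,522),(78,497)],B,.072))
print('disc',W([(265,340)],B,.077),'knobaxis(base)',W([(505,350)],B,.079),'knob top ctr',W([(488,335)],B,.107))
print('knob ends',W([(398,330),(578,345)],B,.107))
w=W([(113,65),(710,95),(680,522),(78,497)],B,.072); print(w)
```

```text
((401.5588073730469, 227.07037353515625), (223.06057739257812, 652.4925537109375), 81.84691619873047)
rack mask ctr [ 0.4602 -0.2525] dims [np.float64(0.0593), np.float64(0.1725)] yaw(y axis) 0.0698
rack eye ctr [ 0.4609 -0.2536] dims [np.float64(0.0558), np.float64(0.1717)] yaw(y axis) 0.0586
barL [[ 0.45750612 -0.18608075]]
barR [[ 0.45809217 -0.22979678]]
bar ctr z78 [[ 0.45741579 -0.20789857]] collar ctr z40 [[ 0.45728533 -0.20929407]]
round ctr z78 [[ 0.46414729 -0.29702533]]
box eye ctr [0.5074 0.1001] dims [np.float64(0.1112), np.float64(0.155)] yaw(y axis) -0.1265
disc [[0.49651397 0.13257703]] knobaxis(base) [[0.48898098 0.07147303]] knob top ctr [[0.48757327 0.07083295]]
knob ends [[0.49049654 0.09301416]
 [0.4833955  0.04871673]]
[[0.57284289 0.17108162]
 [0.55328707 0.01736947]
 [0.44283945 0.03010215]
 [0.46059421 0.18201646]]
```

```bash
cat >> h.py <<'E'
def to(x,y,z,yaw):
    "tool-frame mm/deg increments to reach TCP xyz, tool y axis at world yaw deg, pointing down"
    s=robot.state(); R=Ro.from_quat(s['ee_rot']); a=np.radians(yaw)
    T=Ro.from_matrix(np.array([[-np.sin(a)*-1,np.cos(a),0],[-np.cos(a),np.sin(a),0],[0,0,-1]]))
    print('t',round(s['time'],2),'pos',np.round(s['ee_pos'],4),'yaw',np.degrees(np.arctan2(*R.as_matrix()[1::-1,1])).round(2),'w',round(s['gripper_width'],4),'grip',round(s['grip_force'],1),'F',np.round(s['contact_force'],1),'M',np.round(s['moment'],2))
    print('mm',(R.inv().apply(np.array([x,y,z])-s['ee_pos'])*1e3).round(1),'deg',np.degrees((R.inv()*T).as_rotvec()).round(1))
E
python3 - <<'E'
from h import *
c=cap('top')
for z in (0,.1,.25,.4): print(z,ray(c,290,177,z)[:2],ray(c,255,165,z)[:2])
to(.4884,.0715,.200,-7.2)
a=np.radians(63.6);print(-np.cos(a))
E
```

```text
0 [ 0.5803519  -0.23509989] [ 0.62189002 -0.14146713]
0.1 [ 0.55445464 -0.2254023 ] [ 0.5925541  -0.13952077]
0.25 [ 0.51560875 -0.21085592] [ 0.54855021 -0.13660124]
0.4 [ 0.47676286 -0.19630954] [ 0.50454633 -0.1336817 ]Traceback (most recent call last):
  File "<stdin>", line 4, in <module>
  File "h.py", line 16, in to
    T=Ro.from_matrix(np.array([[-np.sin(a)*-1,np.cos(a),0],[-np.cos(a),np.sin(a),0],[0,0,-1]]))
  File "scipy/spatial/transform/_rotation.pyx", line 1143, in scipy.spatial.transform._rotation.Rotation.from_matrix
ValueError: Non-positive determinant (left-handed or null coordinate frame) in rotation matrix 0: [[-0.12533323  0.9921147   0.        ]
 [-0.9921147  -0.12533323  0.        ]
 [ 0.          0.         -1.        ]].
```

```bash
sed -i 's/T=Ro.*/T=Ro.from_matrix(np.array([[-np.sin(a),np.cos(a),0],[np.cos(a),np.sin(a),0],[0,0,-1]]))/' h.py
python3 - <<'E'
from h import *
to(.4884,.0715,.180,-7.2)
E
```

```text
t 0.4 pos [0.2551 0.5153 0.2386] yaw 63.66 w 0.0881 grip 0.0 F [ 0.1  0.3 -0.2] M [-0.04  0.01  0.02]
mm [-406.  -294.1   58.6] deg [-0.   0.  70.9]
```

The rows are not in the units I measure in: shifts go in shares of 500 mm and turns go in shares of 90 degrees. I convert before sending: -406 mm / 500 = -0.812, -294 mm / 500 = -0.588, 71 degrees / 90 = 0.7889.

Emit:
{"fn": "step_arm", "kwargs": {
  "increments": [
    [-0.812,-0.588,0.118,0,0,0.7889,1],
    [-0.812,-0.588,0.118,0,0,0.7889,1],
    [-0.812,-0.588,0.118,0,0,0.7889,1],
    [-0.812,-0.588,0.118,0,0,0.7889,1],
    [-0.812,-0.588,0.118,0,0,0.7889,1],
    [-0.812,-0.588,0.118,0,0,0.7889,1],
    [-0.812,-0.588,0.118,0,0,0.7889,1],
    [-0.812,-0.588,0.118,0,0,0.7889,1]
  ]
}}

```text
time: 1.2
ee_pos: [0.4408, 0.1619, 0.1921]
ee_rot: [0.74, 0.673, 0.0, 0.0]
contact_force: [0.8, -0.8, 0.7]
gripper_width: 0.0884
grip_force: 0.0
```

Run:
```python
from h import *
to(.4884,.0715,.150,-7.2)
```

```text
t 1.2 pos [0.4408 0.1619 0.1921] yaw -5.45 w 0.0884 grip 0.0 F [ 0.8 -0.8  0.7] M [-0.07 -0.    0.02]
mm [-85.4  55.9  42.1] deg [ 0.1 -0.   1.7]
```

Scaled: -85 mm / 500 = -0.17, 56 mm / 500 = 0.112, 1.7 degrees / 90 = 0.0189.

Emit:
{"fn": "step_arm", "kwargs": {
  "increments": [
    [-0.084,0.056,0.04,0,0,0.0189,1],
    [-0.17,0.112,0.084,0,0,0.0189,1],
    [-0.17,0.112,0.084,0,0,0.0189,1],
    [-0.17,0.112,0.084,0,0,0.0189,1]
  ]
}}

```text
time: 1.6
ee_pos: [0.4882, 0.0729, 0.1492]
ee_rot: [0.749, 0.663, -0.001, -0.001]
contact_force: [-0.1, -0.3, -0.1]
gripper_width: 0.0883
grip_force: 0.0
```

Run:
```python
from h import *
a=cap('scene'); b=cap('top')
A=cv2.resize(a['color'][60:240,150:350],(640,576),interpolation=cv2.INTER_CUBIC)
cv2.imwrite('pics/s1.png',A)
to(.4884,.0715,.084,-7.2)
```

```text
t 1.7 pos [0.488  0.0749 0.1502] yaw -6.79 w 0.0876 grip 0.0 F [-0.1  0.6  1.1] M [-0.05  0.05 -0.01]
mm [-3.4  0.8 66.2] deg [-0.  -0.   0.4]
```

View pics/s1.png

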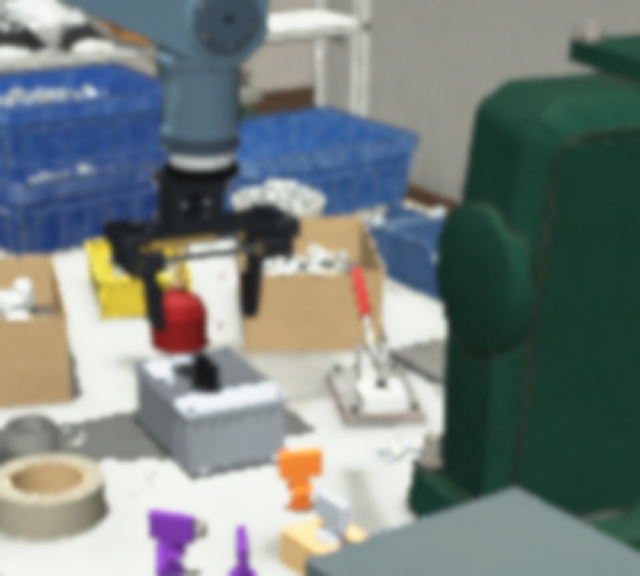

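Enlarged scene view: the gripper is over the knob, and the gripper body is long along its closing axis. The straight-bow steel key is visible on the left of the rack at crop (332,510), which confirms it as the bar key. The orange one at (300,475) is a decoy. The press has a round cap that may be close to the gripper at the rack, so I'll check the clearance.

Run:
```python
from h import *
a=cap('scene')
R=np.array(a['R']);o=-R.T@a['t']
for u,v in ((288.5,148),(279,217),(297,100),(290.5,200),(299,60+85/3.2)):
    d=R.T@np.array([(u-a['cx'])/a['f'],(v-a['cy'])/a['f'],1])
    print(u,v,[ (o+d*(y-o[1])/d[1]).round(3).tolist() for y in(-.14,-.2,-.3)])
```

```text
288.5 148 [[0.629, -0.14, 0.229], [0.582, -0.2, 0.255], [0.503, -0.3, 0.297]]
279 217 [[0.605, -0.14, 0.004], [0.559, -0.2, 0.041], [0.482, -0.3, 0.104]]
297 100 [[0.652, -0.14, 0.372], [0.604, -0.2, 0.39], [0.523, -0.3, 0.419]]
290.5 200 [[0.648, -0.14, 0.053], [0.599, -0.2, 0.088], [0.519, -0.3, 0.146]]
299 86.5625 [[0.657, -0.14, 0.411], [0.608, -0.2, 0.426], [0.527, -0.3, 0.452]]
```

Scaled: 66 mm / 500 = 0.132, 45 mm / 500 = 0.09.

Emit:
{"fn": "step_arm", "kwargs": {
  "increments": [
    [-0.006,0.002,0.04,0,0,0,1],
    [-0.006,0.002,0.09,0,0,0,1],
    [-0.006,0.002,0.132,0,0,0,1],
    [-0.006,0.002,0.132,0,0,0,1]
  ]
}}

```text
time: 2.15
ee_pos: [0.4865, 0.0728, 0.0822]
ee_rot: [0.747, 0.665, -0.001, -0.002]
contact_force: [-1.4, 0.1, -0.3]
gripper_width: 0.088
grip_force: 0.0
```

Emit:
{"fn": "step_arm", "kwargs": {
  "increments": [
    [0,0,0,0,0,0,0],
    [0,0,0,0,0,0,0],
    [0,0,0,0,0,0,0],
    [0,0,0,0,0,0,0],
    [0,0,0,0,0,0,0],
    [0,0,0,0,0,0,0]
  ],
  "squeeze": 40
}}

```text
time: 2.75
ee_pos: [0.4891, 0.0709, 0.0842]
ee_rot: [0.748, 0.664, 0.0, 0.0]
contact_force: [0.1, 0.2, 0.2]
gripper_width: 0.0422
grip_force: 0.0
```

Run:
```python
from h import *
to(.4884,.0715,.084,-7.2)
```

```text
t 2.75 pos [0.4891 0.0709 0.0842] yaw -6.81 w 0.0422 grip 0.0 F [0.1 0.2 0.2] M [-0.04  0.13  0.04]
mm [ 0.5 -0.8  0.2] deg [ 0.  -0.   0.4]
```

Emit:
{"fn": "step_arm", "kwargs": {
  "increments": [
    [0,0,0,0,0,0,0],
    [0,0,0,0,0,0,0],
    [0,0,0,0,0,0,0],
    [0,0,0,0,0,0,0],
    [0,0,0,0,0,0,0],
    [0,0,0,0,0,0,0]
  ]
}}

```text
time: 3.35
ee_pos: [0.4909, 0.0707, 0.0842]
ee_rot: [0.748, 0.664, 0.002, 0.002]
contact_force: [8.1, 0.1, -6.0]
gripper_width: 0.0115
grip_force: 40.0
```

Run:
```python
from h import *
to(.4884,.0715,.084,-7.2)
```

```text
t 3.35 pos [0.4909 0.0707 0.0842] yaw -6.82 w 0.0115 grip 40.0 F [ 8.1  0.1 -6. ] M [-0.06 -0.96 -0.03]
mm [ 0.5 -2.6  0.2] deg [ 0.2 -0.   0.4]
```

Scaled: 2 mm / 500 = 0.004.

Emit:
{"fn": "step_arm", "kwargs": {
  "increments": [
    [0,0.004,0,0,0,0,0],
    [0,0.004,0,0,0,0,0],
    [0,0.004,0,0,0,0,0]
  ]
}}

```text
time: 3.65
ee_pos: [0.491, 0.0707, 0.0841]
ee_rot: [0.748, 0.664, -0.0, 0.0]
contact_force: [-0.4, -0.7, 3.3]
gripper_width: 0.0115
grip_force: 40.0
```

Run:
```python
from h import *
to(.4884,.0715,.084,-7.2)
```

```text
t 3.65 pos [0.491  0.0707 0.0841] yaw -6.8 w 0.0115 grip 40.0 F [-0.4 -0.7  3.3] M [-0.13  0.34  0.01]
mm [ 0.5 -2.7  0.1] deg [0.  0.  0.4]
```

Scaled: 2 mm / 500 = 0.004, 30 degrees / 90 = 0.3333.

Emit:
{"fn": "step_arm", "kwargs": {
  "increments": [
    [0,0.004,0,0,0,0.0667,0],
    [0,0.004,0,0,0,0.1333,0],
    [0,0.004,0,0,0,0.2,0],
    [0,0.004,0,0,0,0.2667,0],
    [0,0.004,0,0,0,0.3333,0],
    [0,0.004,0,0,0,0.3333,0]
  ],
  "squeeze": 50
}}

```text
time: 4.25
ee_pos: [0.4896, 0.0713, 0.0841]
ee_rot: [0.895, 0.447, -0.003, -0.002]
contact_force: [-14.9, 1.3, 17.9]
gripper_width: 0.0117
grip_force: 50.0
```

Run:
```python
from h import *
to(.491,.0707,.084,-40)
```

```text
t 4.25 pos [0.4896 0.0713 0.0841] yaw -36.92 w 0.0117 grip 50.0 F [-14.9   1.3  17.9] M [ 0.15  2.51 -0.02]
mm [0.4 1.4 0.1] deg [-0.4  0.2  3.1]
```

Scaled: -1.6 mm / 500 = -0.0032, -1 mm / 500 = -0.002, 31 degrees / 90 = 0.3444.

Emit:
{"fn": "step_arm", "kwargs": {
  "increments": [
    [-0.002,-0.0032,0,0,0,0.0222,0],
    [-0.002,-0.0032,0,0,0,0.0889,0],
    [-0.002,-0.0032,0,0,0,0.1556,0],
    [-0.002,-0.0032,0,0,0,0.2222,0],
    [-0.002,-0.0032,0,0,0,0.2889,0],
    [-0.002,-0.0032,0,0,0,0.3444,0],
    [-0.002,-0.0032,0,0,0,0.3444,0]
  ]
}}

```text
time: 4.95
ee_pos: [0.4886, 0.0724, 0.0841]
ee_rot: [0.981, 0.192, -0.002, -0.002]
contact_force: [-10.9, 7.8, 14.3]
gripper_width: 0.0117
grip_force: 50.1
```

Run:
```python
from h import *
to(.491,.0707,.084,-67)
```

```text
t 4.95 pos [0.4886 0.0724 0.0841] yaw -67.88 w 0.0117 grip 50.1 F [-10.9   7.8  14.3] M [0.97 1.9  0.25]
mm [1.6 2.5 0.1] deg [-0.2  0.2 -0.9]
```

Scaled: -130 mm / 500 = -0.26, -100 mm / 500 = -0.2, -12 degrees / 90 = -0.1333.

Emit:
{"fn": "step_arm", "kwargs": {
  "increments": [
    [0,0,0,0,0,0,0.5],
    [0,0,0,0,0,0,0.5],
    [0,0,0,0,0,0,0.5],
    [0,0,-0.04,0,0,0,0.6],
    [0,0,-0.12,0,0,0,0.6],
    [0,0,-0.2,0,0,0,0.6],
    [-0.1,0,-0.26,0,0,-0.0667,0.6],
    [-0.18,0,-0.26,0,0,-0.1333,0.6]
  ]
}}

```text
time: 5.75
ee_pos: [0.4096, 0.0359, 0.2174]
ee_rot: [0.955, 0.297, 0.003, 0.002]
contact_force: [0.4, -1.4, 1.6]
gripper_width: 0.0529
grip_force: 0.0
```

Run:
```python
from h import *
to(.4573,-.2085,.140,3.7)
```

```text
t 5.75 pos [0.4096 0.0359 0.2174] yaw -55.49 w 0.0529 grip 0.0 F [ 0.4 -1.4  1.6] M [-0.04  0.13 -0.  ]
mm [-99.4 228.   78.1] deg [  0.4  -0.1 -59.2]
```

Scaled: 228 mm / 500 = 0.456, -99 mm / 500 = -0.198, -59 degrees / 90 = -0.6556.

Emit:
{"fn": "step_arm", "kwargs": {
  "increments": [
    [-0.198,0.456,0.06,0,0,-0.6556,1],
    [-0.198,0.456,0.06,0,0,-0.6556,1],
    [-0.198,0.456,0.06,0,0,-0.6556,1],
    [-0.198,0.456,0.06,0,0,-0.6556,1],
    [-0.198,0.456,0.06,0,0,-0.6556,1],
    [-0.198,0.456,0.06,0,0,-0.6556,1],
    [-0.198,0.456,0.06,0,0,-0.6556,1],
    [-0.198,0.456,0.06,0,0,-0.6556,1]
  ]
}}

```text
time: 6.55
ee_pos: [0.4537, -0.209, 0.1834]
ee_rot: [0.686, 0.727, -0.0, -0.0]
contact_force: [0.4, -0.2, -0.7]
gripper_width: 0.088
grip_force: 0.0
```

Run:
```python
from h import *
to(.4573,-.2085,.050,3.7)
ims=[cap('top')['color'].astype(float) for _ in range(4)]
m=np.mean(ims,0).astype(np.uint8); cv2.imwrite('pics/mean1.png',m)
cv2.imwrite('pics/box1.png',cv2.resize(m[178:238,125:205],(800,600),interpolation=cv2.INTER_CUBIC))
to(.4573,-.2085,.050,3.7)
```

```text
t 6.55 pos [ 0.4537 -0.209   0.1834] yaw 3.35 w 0.088 grip 0.0 F [ 0.4 -0.2 -0.7] M [-0.02  0.    0.01]
mm [  0.2   3.7 133.4] deg [-0.  -0.  -0.4]
t 6.75 pos [ 0.4539 -0.2076  0.1838] yaw 3.09 w 0.0881 grip 0.0 F [-0.3 -0.4  0. ] M [-0.06  0.07 -0.  ]
mm [ -1.    3.3 133.8] deg [-0.  -0.  -0.6]
```

View pics/box1.png

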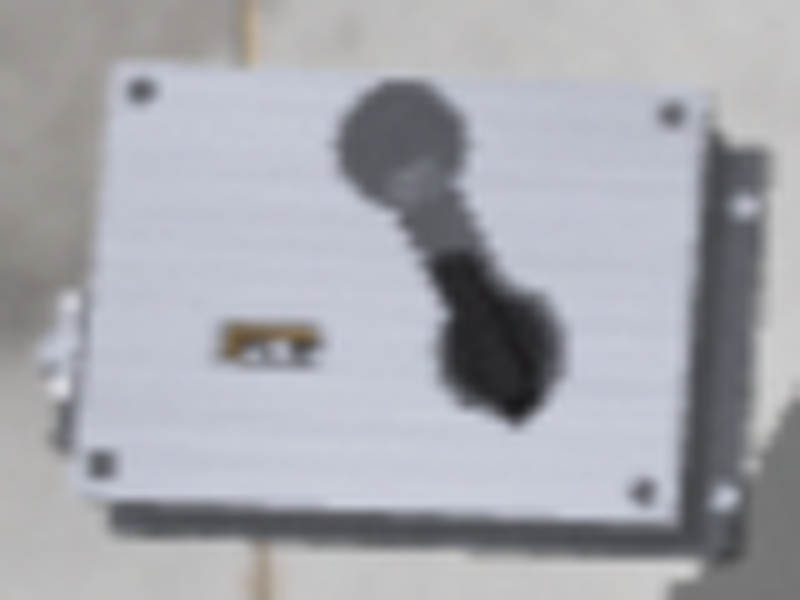

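The cover is fully over, with its disc at crop (400,143). The keyhole slot is free, centred at about crop (269,343), i.e. pixel (151.4,211.8).

Run:
```python
from h import *
c=cap('top'); m=cv2.imread('pics/mean1.png')
f=lambda x,y,z:ray(c,(x+.5)/10-.5+125,(y+.5)/10-.5+178,z)[:2].round(4)
up=cv2.resize(m[178:238,125:205],None,fx=10,fy=10,interpolation=cv2.INTER_CUBIC).astype(int)
sub=up[300:385,190:350]; d=np.abs(sub-np.median(up[270:300,190:350].reshape(-1,3),0)).sum(2)
k=(d>110).astype(np.uint8); n=max(cv2.findContours(k,0,2)[0],key=cv2.contourArea); r=cv2.minAreaRect(n); print(r)
bp=cv2.boxPoints(r)+[190,300]; w=np.array([f(*p,.072) for p in bp]); print(w.tolist(),w.mean(0),[np.linalg.norm(w[i]-w[i-1]).round(4) for i in range(2)])
print('eye',f(269.5,342.5,.072),'knob disc z77',f(503,347,.077),'coverdisc',f(402,144,.077))
```

```text
((79.62998962402344, 44.120384216308594), (108.8041763305664, 47.77237319946289), 2.2025980949401855)
[[0.4918, 0.1467], [0.5041, 0.146], [0.501, 0.1183], [0.4886, 0.1191]] [0.496375 0.132525] [np.float64(0.0278), np.float64(0.0123)]
eye [0.4968 0.1326] knob disc z77 [0.4902 0.0723] coverdisc [0.545  0.0962]
```

Scaled: 129 mm / 500 = 0.258, 120 mm / 500 = 0.24.

Emit:
{"fn": "step_arm", "kwargs": {
  "increments": [
    [0,0.006,0.09,0,0,0,1],
    [0,0.006,0.18,0,0,0,1],
    [0,0.006,0.24,0,0,0,1],
    [0,0.006,0.258,0,0,0,1],
    [0,0.006,0.258,0,0,0,1],
    [0,0.006,0.258,0,0,0,1]
  ],
  "squeeze": 40
}}

```text
time: 7.4
ee_pos: [0.4581, -0.2081, 0.0565]
ee_rot: [0.687, 0.727, 0.0, 0.001]
contact_force: [0.1, -0.2, -0.4]
gripper_width: 0.0879
grip_force: 0.0
```

Run:
```python
from h import *
to(.4573,-.2085,.055,3.7)
```

```text
t 7.4 pos [ 0.4581 -0.2081  0.0565] yaw 3.19 w 0.0879 grip 0.0 F [ 0.1 -0.2 -0.4] M [-0.03  0.01 -0.03]
mm [-0.4 -0.8  1.5] deg [ 0.1  0.1 -0.5]
```

Scaled: 10 mm / 500 = 0.02, -0.5 degrees / 90 = -0.0056.

Emit:
{"fn": "step_arm", "kwargs": {
  "increments": [
    [0,0,0.02,0,0,-0.0056,1],
    [0,0,0.02,0,0,-0.0056,0],
    [0,0,0.02,0,0,-0.0056,0],
    [0,0,0.02,0,0,-0.0056,0],
    [0,0,0.02,0,0,-0.0056,0],
    [0,0,0.02,0,0,-0.0056,0],
    [0,0,0.02,0,0,-0.0056,0],
    [0,0,0.02,0,0,-0.0056,0]
  ]
}}

```text
time: 8.2
ee_pos: [0.457, -0.2074, 0.045]
ee_rot: [0.684, 0.73, 0.0, 0.0]
contact_force: [-0.5, -0.4, 0.4]
gripper_width: 0.034
grip_force: 0.0
```

Emit:
{"fn": "step_arm", "kwargs": {
  "increments": [
    [0,0,0,0,0,0,0],
    [0,0,0,0,0,0,0],
    [0,0,0,0,0,0,0],
    [0,0,0,0,0,0,0],
    [0,0,0,0,0,0,0]
  ]
}}

```text
time: 8.7
ee_pos: [0.4584, -0.2078, 0.0456]
ee_rot: [0.684, 0.729, 0.001, 0.001]
contact_force: [5.2, 0.0, -0.5]
gripper_width: 0.0096
grip_force: 39.6
```

Run:
```python
from h import *
to(.4573,-.2085,.055,3.7)
```

```text
t 8.7 pos [ 0.4584 -0.2078  0.0456] yaw 3.68 w 0.0096 grip 39.6 F [ 5.2  0.  -0.5] M [ 0.15 -0.87  0.01]
mm [-0.7 -1.2 -9.4] deg [ 0.2  0.1 -0. ]
```

Scaled: 1.2 mm / 500 = 0.0024.

Emit:
{"fn": "step_arm", "kwargs": {
  "increments": [
    [0,0.0024,0,0,0,0,0],
    [0,0.0024,0,0,0,0,0]
  ],
  "squeeze": 50
}}

```text
time: 8.9
ee_pos: [0.4587, -0.2075, 0.0452]
ee_rot: [0.684, 0.73, 0.0, 0.0]
contact_force: [2.6, 0.4, 0.2]
gripper_width: 0.01
grip_force: 49.6
```

Scaled: -110 mm / 500 = -0.22, -70 mm / 500 = -0.14.

Emit:
{"fn": "step_arm", "kwargs": {
  "increments": [
    [0,0,-0.01,0,0,0,0],
    [0,0,-0.03,0,0,0,0],
    [0,0,-0.05,0,0,0,0],
    [0,0,-0.08,0,0,0,0],
    [0,0,-0.14,0,0,0,0],
    [0,0,-0.22,0,0,0,0],
    [0,0,-0.22,0,0,0,0]
  ]
}}

```text
time: 9.6
ee_pos: [0.4603, -0.2093, 0.1604]
ee_rot: [0.684, 0.73, 0.0, 0.004]
contact_force: [0.9, -0.3, -1.6]
gripper_width: 0.0099
grip_force: 49.6
```

Run:
```python
from h import *
to(.4966,.1325,.160,-7.1)
```

```text
t 9.6 pos [ 0.4603 -0.2093  0.1604] yaw 3.71 w 0.0099 grip 49.6 F [ 0.9 -0.3 -1.6] M [-0.05  0.05 -0.03]
mm [338.7  58.3  -1.2] deg [ 0.4  0.3 10.8]
```

Scaled: 338 mm / 500 = 0.676, 58 mm / 500 = 0.116, 11 degrees / 90 = 0.1222.

Emit:
{"fn": "step_arm", "kwargs": {
  "increments": [
    [0.676,0.116,-0.002,0,0,0.1222,0],
    [0.676,0.116,-0.002,0,0,0.1222,0],
    [0.676,0.116,-0.002,0,0,0.1222,0],
    [0.676,0.116,-0.002,0,0,0.1222,0],
    [0.676,0.116,-0.002,0,0,0.1222,0],
    [0.676,0.116,-0.002,0,0,0.1222,0],
    [0.676,0.116,-0.002,0,0,0.1222,0],
    [0.676,0.116,-0.002,0,0,0.1222,0]
  ]
}}

```text
time: 10.4
ee_pos: [0.4929, 0.1385, 0.1554]
ee_rot: [0.749, 0.663, -0.0, -0.001]
contact_force: [0.7, -1.2, -0.1]
gripper_width: 0.0099
grip_force: 49.6
```

Emit:
{"fn": "step_arm", "kwargs": {
  "increments": [
    [0,0,0,0,0,0,0],
    [0,0,0,0,0,0,0]
  ]
}}

```text
time: 10.6
ee_pos: [0.4936, 0.1328, 0.1554]
ee_rot: [0.751, 0.661, -0.001, -0.0]
contact_force: [-0.0, -0.7, -0.4]
gripper_width: 0.0097
grip_force: 49.6
```

Run:
```python
from h import *
to(.4966,.1325,.160,-7.1)
ims=[cap('scene')['color'].astype(float) for _ in range(4)]
m=np.mean(ims,0).astype(np.uint8); cv2.imwrite('pics/ms2.png',m)
c=cap('top'); cv2.imwrite('pics/mt2.png',c['color'])
a=cap('scene')
print([proj(a,p) for p in ((.4966,.1325,.072),(.4966,.1325,.150))])
A=cv2.resize(m[150:215,180:250],(600,557),interpolation=cv2.INTER_CUBIC)
cv2.imwrite('pics/s2.png',A)
to(.4966,.1325,.160,-7.1)
```

```text
t 10.6 pos [0.4936 0.1328 0.1554] yaw -7.32 w 0.0097 grip 49.6 F [-0.  -0.7 -0.4] M [-0.03  0.08 -0.02]
mm [ 0.   3.  -4.6] deg [-0.1  0.1 -0.2]
[(np.float64(207.03609923152234), np.float64(176.20063684457998)), (np.float64(206.54832445422758), np.float64(154.63388848722616))]
t 10.9 pos [0.4943 0.1327 0.156 ] yaw -7.4 w 0.0096 grip 49.6 F [ 0.2 -0.7 -1.3] M [-0.09  0.11 -0.06]
mm [ 0.1  2.3 -4. ] deg [-0.   0.  -0.3]
```

View pics/s2.png

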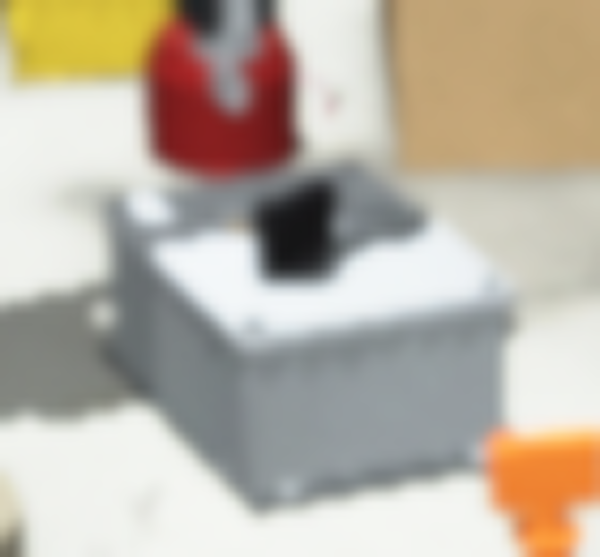

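Scene crop: the key hangs in line above the keyhole, with its tip at crop (234,112) and the bronze slot at (235,222). From the contacts, robot x reads about 1.5 mm more than camera x, so I'm aiming the TCP at (0.498, 0.1334).

Scaled: 45 mm / 500 = 0.09, 30 mm / 500 = 0.06.

Emit:
{"fn": "step_arm", "kwargs": {
  "increments": [
    [0.0014,0.008,0.03,0,0,0,0],
    [0.0014,0.008,0.06,0,0,0,0],
    [0.0014,0.008,0.09,0,0,0,0],
    [0.0014,0.008,0.09,0,0,0,0],
    [0.0014,0.008,0.09,0,0,0,0]
  ]
}}

```text
time: 11.4
ee_pos: [0.4983, 0.1335, 0.1111]
ee_rot: [0.751, 0.66, -0.0, -0.0]
contact_force: [0.3, 0.8, -1.2]
gripper_width: 0.0096
grip_force: 49.6
```

```bash
cat >> h.py <<'E'
def avg(n=8):
    P=[];F=[];Y=[]
    for _ in range(n):
        robot.capture('top'); s=robot.state(); P.append(s['ee_pos']);F.append(np.r_[s['contact_force'],s['moment']])
        M=Ro.from_quat(s['ee_rot']).as_matrix(); Y.append([np.degrees(np.arctan2(M[1,1],M[0,1])),*(np.degrees(M[:2,2]))])
    print('t',s['time'],'P',np.mean(P,0).round(4),'sd',np.std(P,0).round(4),'F',np.mean(F,0).round(2),'yaw,tilt',np.mean(Y,0).round(2))
E
python3 - <<'E'
from h import *
avg(); to(.498,.1334,.106,-7.1)
E
```

```text
t 11.8 P [0.4988 0.1338 0.1117] sd [0.0002 0.0001 0.0002] F [ 0.23  0.16 -0.74 -0.08  0.07 -0.01] yaw,tilt [-7.31  0.07  0.  ]
t 11.8 pos [0.4986 0.1339 0.1114] yaw -7.29 w 0.0094 grip 49.6 F [-1.3 -0.3 -1.1] M [-0.06  0.07 -0.  ]
mm [-0.6 -0.5  5.4] deg [ 0.  -0.  -0.2]
```

Scaled: 10 mm / 500 = 0.02, 8.5 mm / 500 = 0.017.

Emit:
{"fn": "step_arm", "kwargs": {
  "increments": [
    [-0.0008,-0.0014,0,0,0,0,0],
    [-0.0008,-0.0014,0.006,0,0,0,0],
    [-0.0008,-0.0014,0.01,0,0,0,0],
    [-0.0008,-0.0014,0.014,0,0,0,0],
    [-0.0008,-0.0014,0.017,0,0,0,0],
    [-0.0008,-0.0014,0.02,0,0,0,0],
    [-0.0008,-0.0014,0.02,0,0,0,0]
  ]
}}

```text
time: 12.5
ee_pos: [0.4974, 0.1336, 0.1007]
ee_rot: [0.751, 0.661, -0.0, -0.0]
contact_force: [-0.4, -0.5, -2.0]
gripper_width: 0.0094
grip_force: 49.6
```

Run:
```python
from h import *
avg(4)
```

```text
t 12.7 P [0.4976 0.1336 0.101 ] sd [0.0001 0.     0.0001] F [-0.24  0.19 -0.51 -0.06  0.04 -0.  ] yaw,tilt [-7.3 -0.  -0. ]
```

Scaled: 6 mm / 500 = 0.012, 4 mm / 500 = 0.008.

Emit:
{"fn": "step_arm", "kwargs": {
  "increments": [
    [0,0,0.004,0,0,0,0],
    [0,0,0.008,0,0,0,0],
    [0,0,0.012,0,0,0,0],
    [0,0,0.012,0,0,0,0]
  ]
}}

```text
time: 13.1
ee_pos: [0.4973, 0.1336, 0.0945]
ee_rot: [0.751, 0.661, -0.0, -0.0]
contact_force: [-0.9, 0.4, -0.3]
gripper_width: 0.0095
grip_force: 49.6
```

Run:
```python
from h import *
avg(4)
```

```text
t 13.3 P [0.4975 0.1336 0.0949] sd [0.0001 0.     0.0001] F [ 0.08 -0.13 -0.92 -0.06  0.05 -0.02] yaw,tilt [-7.3  -0.01 -0.  ]
```

Clean entry so far. I'll push slowly past the pins.

Scaled: 6 mm / 500 = 0.012, 5 mm / 500 = 0.01.

Emit:
{"fn": "step_arm", "kwargs": {
  "increments": [
    [0,0,0.0016,0,0,0,0],
    [0,0,0.0032,0,0,0,0],
    [0,0,0.0048,0,0,0,0],
    [0,0,0.0064,0,0,0,0],
    [0,0,0.008,0,0,0,0],
    [0,0,0.01,0,0,0,0],
    [0,0,0.012,0,0,0,0],
    [0,0,0.012,0,0,0,0]
  ]
}}

```text
time: 14.1
ee_pos: [0.4977, 0.1336, 0.0889]
ee_rot: [0.751, 0.661, 0.0, 0.0]
contact_force: [-0.6, -1.3, 1.3]
gripper_width: 0.0094
grip_force: 49.6
```

Run:
```python
from h import *
avg(4)
```

```text
t 14.3 P [0.4976 0.1336 0.0889] sd [0. 0. 0.] F [-0.14 -0.23  1.55 -0.07  0.15  0.02] yaw,tilt [-7.3   0.01  0.  ]
```

Scaled: 7 mm / 500 = 0.014, 6 mm / 500 = 0.012.

Emit:
{"fn": "step_arm", "kwargs": {
  "increments": [
    [0,0,0.002,0,0,0,0],
    [0,0,0.004,0,0,0,0],
    [0,0,0.006,0,0,0,0],
    [0,0,0.008,0,0,0,0],
    [0,0,0.01,0,0,0,0],
    [0,0,0.012,0,0,0,0],
    [0,0,0.014,0,0,0,0],
    [0,0,0.014,0,0,0,0]
  ]
}}

```text
time: 15.1
ee_pos: [0.4978, 0.1336, 0.0823]
ee_rot: [0.751, 0.661, 0.0, 0.0]
contact_force: [-1.9, 0.4, 5.5]
gripper_width: 0.0096
grip_force: 49.6
```

Run:
```python
from h import *
avg(4)
```

```text
t 15.3 P [0.4978 0.1336 0.0823] sd [0. 0. 0.] F [-1.11 -0.01  5.31 -0.06  0.36 -0.  ] yaw,tilt [-7.3   0.02 -0.  ]
```

Scaled: 3 mm / 500 = 0.006, 2 mm / 500 = 0.004.

Emit:
{"fn": "step_arm", "kwargs": {
  "increments": [
    [0,0,0.002,0,0,0,0],
    [0,0,0.004,0,0,0,0],
    [0,0,0.006,0,0,0,0],
    [0,0,0.006,0,0,0,0],
    [0,0,0.006,0,0,0,0]
  ]
}}

```text
time: 15.8
ee_pos: [0.4981, 0.1337, 0.0809]
ee_rot: [0.751, 0.661, 0.0, 0.0]
contact_force: [-7.4, -0.9, 20.4]
gripper_width: 0.0094
grip_force: 49.9
```

Run:
```python
from h import *
avg(4)
```

```text
t 16.0 P [0.4981 0.1337 0.0809] sd [0. 0. 0.] F [-6.81 -0.42 20.08 -0.18  1.42 -0.05] yaw,tilt [-7.28  0.04 -0.01]
```

Scaled: -0.8 mm / 500 = -0.0016, -0.5 mm / 500 = -0.001, 30 degrees / 90 = 0.3333.

Emit:
{"fn": "step_arm", "kwargs": {
  "increments": [
    [0,-0.001,-0.0016,0,0,0.0667,0],
    [0,-0.001,-0.0016,0,0,0.1333,0],
    [0,-0.001,-0.0016,0,0,0.2,0],
    [0,-0.001,-0.0016,0,0,0.2667,0],
    [0,-0.001,-0.0016,0,0,0.3333,0],
    [0,-0.001,-0.0016,0,0,0.3333,0]
  ],
  "squeeze": 60
}}

```text
time: 16.6
ee_pos: [0.4985, 0.1336, 0.081]
ee_rot: [0.897, 0.443, 0.001, 0.001]
contact_force: [-0.4, -0.9, 9.7]
gripper_width: 0.0095
grip_force: 59.8
```

Run:
```python
from h import *
avg(3)
```

```text
t 16.75 P [0.4985 0.1336 0.081 ] sd [0. 0. 0.] F [-1.04 -0.25  9.05 -0.15  0.28 -0.02] yaw,tilt [-3.731e+01  1.700e-01 -1.000e-02]
```

Scaled: 49 degrees / 90 = 0.5444.

Emit:
{"fn": "step_arm", "kwargs": {
  "increments": [
    [0,0,0,0,0,0.0778,0],
    [0,0,0,0,0,0.1556,0],
    [0,0,0,0,0,0.2333,0],
    [0,0,0,0,0,0.3111,0],
    [0,0,0,0,0,0.3889,0],
    [0,0,0,0,0,0.4667,0],
    [0,0,0,0,0,0.5444,0],
    [0,0,0,0,0,0.5444,0]
  ]
}}

```text
time: 17.55
ee_pos: [0.4987, 0.1335, 0.081]
ee_rot: [1.0, 0.031, 0.002, 0.0]
contact_force: [1.0, -0.7, 7.5]
gripper_width: 0.0095
grip_force: 59.8
```

Run:
```python
from h import *
avg(3)
```

```text
t 17.7 P [0.4987 0.1335 0.081 ] sd [0. 0. 0.] F [ 0.15 -0.77  9.1  -0.07  0.2   0.07] yaw,tilt [-8.631e+01  2.000e-01 -1.000e-02]
```

Scaled: 18 degrees / 90 = 0.2.

Emit:
{"fn": "step_arm", "kwargs": {
  "increments": [
    [0,0,0,0,0,0.0556,0],
    [0,0,0,0,0,0.1111,0],
    [0,0,0,0,0,0.1556,0],
    [0,0,0,0,0,0.2,0],
    [0,0,0,0,0,0.2,0]
  ]
}}

```text
time: 18.2
ee_pos: [0.4987, 0.1334, 0.081]
ee_rot: [0.992, -0.125, 0.002, 0.0]
contact_force: [0.4, -0.2, 8.1]
gripper_width: 0.0095
grip_force: 59.9
```

Run:
```python
from h import *
avg(3)
```

```text
t 18.35 P [0.4987 0.1335 0.081 ] sd [0. 0. 0.] F [ 0.14 -1.26  8.7  -0.14  0.14  0.23] yaw,tilt [-1.0428e+02  2.0000e-01 -2.0000e-02]
```

Scaled: 4 degrees / 90 = 0.0444.

Emit:
{"fn": "step_arm", "kwargs": {
  "increments": [
    [0,0,0,0,0,0.0222,0],
    [0,0,0,0,0,0.0444,0],
    [0,0,0,0,0,0.0444,0]
  ]
}}

```text
time: 18.65
ee_pos: [0.4987, 0.1334, 0.081]
ee_rot: [0.987, -0.159, 0.002, 0.0]
contact_force: [0.8, -2.4, 8.0]
gripper_width: 0.0096
grip_force: 60.5
```

Run:
```python
from h import *
avg(3); s=robot.state(); print(s['gripper_width'],s['grip_force'])
m=np.mean([cap('top')['color'].astype(float) for _ in range(3)],0).astype(np.uint8)
n=np.mean([cap('scene')['color'].astype(float) for _ in range(3)],0).astype(np.uint8)
A=np.hstack([cv2.resize(m[178:238,125:205],(400,300),interpolation=2),cv2.resize(n[140:215,170:270],(400,300),interpolation=2)])
cv2.imwrite('pics/end.png',A)
```

```text
t 18.8 P [0.4987 0.1334 0.081 ] sd [0. 0. 0.] F [ 0.55 -1.61  7.69 -0.18  0.09  0.67] yaw,tilt [-1.0821e+02  2.0000e-01 -5.0000e-02]
0.009491071927199569 60.47305170446634
```

View pics/end.png

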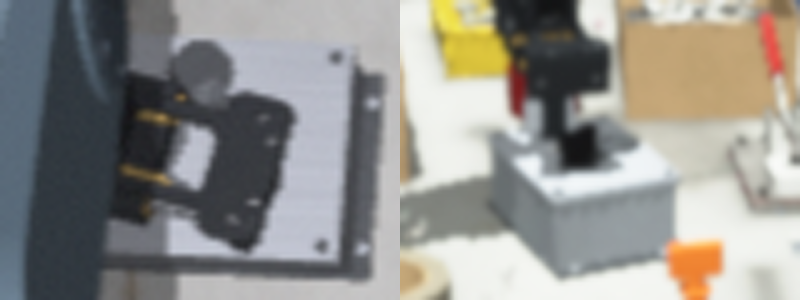

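The final view shows the cover disc still swung clear and the gripper holding the key in the lock. The moment rose sharply from 0.23 to 0.67 N m over the last 4 degrees, so the plug is at its stop. The push is steady and the collar is seated. Handing in.

```bash
python3 -c "
from bench import robot
print(robot.finish_job())"
```

```text
the job is handed in; nothing more can be done
None
```

I handed the job in at about 19 s: the cover is open, the bar key is home in the keyhole and turned to its stop, and the gripper is still holding it; the hand-in gave no verdict.

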